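Find the unlocked service cover and flip it open

TASK

One of the four identical flip-up covers on the lab bench's service duct is unlocked, but nobody can see which: press on the dark strip at the back of each in turn, without forcing the locked ones, until you find the one that rocks. Press its back down so that its front edge tips up, then push that edge up and over, away from the front, until the cover stands fully open against its stop and stays there. Nothing is to be picked up, only pressed and pushed: leave the two specimen pots and the slide box standing where they are.

Things in the scene. Friction and masses are not known exactly. Their poses are not given: they have to be found in the camera images.
- duct: Grey bench service duct, fixed, 180 mm deep (x), 580 mm long (y), flat top 90 mm above the bench. Origin: centre of its underside; x from its front (robot side) to its back, z up. Four white covers, each 135 (x) x 92 (y) x 6 mm, lie flush in its top at y = +162 (cover 1), +54, -54, -162 mm (cover 4). A hidden catch locks three; which is unlocked changes each time.
- cover1 (a joint): Cover 1: angle in rad, 0 = shut, grows as its back sinks and its front rises, 1.57 = upright, 1.85 = fully open at its stop, leaning back. Pivot: level, along the duct's y, at duct x = +12.5 mm, 87 mm above the bench; 80 mm of the cover lies in front of it, 55 mm behind. All four are alike.
- cover2 (a joint): Cover 2: angle in rad, 0 = shut, grows as its back sinks and its front rises, 1.57 = upright, 1.85 = fully open at its stop, leaning back. A locked cover gives about 1 mm at 20 N, at most 3 mm, and springs back. Unlocked, it rocks: pressing behind the pivot takes 2 to 6 N (0.07 N m), and its stiff hinge keeps any angle it is left at. Pressing in front of the pivot moves none.
- cover3 (a joint): Cover 3: angle in rad, 0 = shut, grows as its back sinks and its front rises, 1.57 = upright, 1.85 = fully open at its stop, leaning back. Round each cover is a 2.5 mm gap, then fixed metal flush with it: 11 mm between covers, 20 mm at front and back.
- cover4 (a joint): Cover 4: angle in rad, 0 = shut, grows as its back sinks and its front rises, 1.57 = upright, 1.85 = fully open at its stop, leaning back. Behind the pivot, under an unlocked cover, the bay is empty to 60 mm below the top: fingertips can press the back well down into it.
- cover1_strip (a point): Middle of the dark ribbed press strip (24 mm front to back, 78 mm wide) on the top of cover 1 near its back edge, 37 mm behind the pivot and 18 mm before the back edge, level with the cover's top; moves with the cover. Its x and y axes are the duct's while the cover is shut.
- cover1_edge (a point): Middle of the front edge of cover 1 (at half its 6 mm thickness), 80 mm in front of the pivot; moves with the cover, so it rises as the cover opens.
- cover2_strip (a point): Middle of the dark ribbed press strip (24 mm front to back, 78 mm wide) on the top of cover 2 near its back edge, 37 mm behind the pivot and 18 mm before the back edge, level with the cover's top; moves with the cover. Its x and y axes are the duct's while the cover is shut.
- cover2_edge (a point): Middle of the front edge of cover 2 (at half its 6 mm thickness), 80 mm in front of the pivot; moves with the cover, so it rises as the cover opens.
- cover3_strip (a point): Middle of the dark ribbed press strip (24 mm front to back, 78 mm wide) on the top of cover 3 near its back edge, 37 mm behind the pivot and 18 mm before the back edge, level with the cover's top; moves with the cover. Its x and y axes are the duct's while the cover is shut.
- cover3_edge (a point): Middle of the front edge of cover 3 (at half its 6 mm thickness), 80 mm in front of the pivot; moves with the cover, so it rises as the cover opens.
- cover4_strip (a point): Middle of the dark ribbed press strip (24 mm front to back, 78 mm wide) on the top of cover 4 near its back edge, 37 mm behind the pivot and 18 mm before the back edge, level with the cover's top; moves with the cover. Its x and y axes are the duct's while the cover is shut.
- cover4_edge (a point): Middle of the front edge of cover 4 (at half its 6 mm thickness), 80 mm in front of the pivot; moves with the cover, so it rises as the cover opens.
- pot_red: Bystander: specimen pot with a red cap, 48 mm diameter, 68 mm high, standing loose on the bench in front of the duct. Origin: centre of its underside, z up.
- pot_blue: Bystander: the same pot with a blue cap, standing loose on the bench behind the duct. Origin: centre of its underside, z up.
- slide_box: Bystander: green slide box, 82 x 32 x 32 mm, standing loose on the left end of the duct's top, beside cover 1. Origin: centre of its underside, z up, x along its length.

How it is judged (in metres and radians):
On the way:
1. the unlocked cover has been rocked: its front edge is tipped up (value of joint any of cover1, cover2, cover3, cover4 above 0.15 rad), for 0.2 s.
At the end, for the whole second after the job is handed in: The unlocked cover stands fully open (joint above 1.7 rad of 1.85) and still, the other three are shut (below 0.08 rad), and the pots and slide box stand upright within 20 mm of where they were (((value of joint cover1 above 1.7 rad and velocity of joint cover1 between -0.05 and 0.05 rad/s and value of joint each of cover2, cover3, cover4 below 0.08 rad) or (value of joint cover2 above 1.7 rad and velocity of joint cover2 between -0.05 and 0.05 rad/s and value of joint each of cover1, cover3, cover4 below 0.08 rad) or (value of joint cover3 above 1.7 rad and velocity of joint cover3 between -0.05 and 0.05 rad/s and value of joint each of cover1, cover2, cover4 below 0.08 rad) or (value of joint cover4 above 1.7 rad and velocity of joint cover4 between -0.05 and 0.05 rad/s and value of joint each of cover1, cover2, cover3 below 0.08 rad)) and distance of each of pot_red, pot_blue, slide_box from where it was at the start of the episode below 0.02 m and angle between each of pot_red, pot_blue, slide_box's own z axis and vertical below 0.2 rad); the robot touches nothing.
It fails at once if while searching, with every cover still shut, the fingers force a cover or the duct with more than 80 N (contact force between duct and the fingers above 80 N and value of joint each of cover1, cover2, cover3, cover4 below 0.1 rad).
It fails at once if a bystander is moved by more than 20 mm, lifted or tipped (distance of any of pot_red, pot_blue, slide_box from where it was at the start of the episode above 0.02 m or angle between any of pot_red, pot_blue, slide_box's own z axis and vertical above 0.2 rad).
It also fails if it takes over 64 s, if anything falls off the work surface, if the arm or the gripper's body presses on something with over 40 N, if the wrist force passes 120 N, or if a joint passes its speed limit or range.

ROBOT

A 6-joint arm with a two-finger parallel gripper is mounted at the origin on the work surface. World frame = base frame: x ahead of the robot, y to its left, z up, the work surface at z = 0. Lengths are in mm, angles in rad, forces in N, time in s.
With the tool pointing down it reaches from about 275 to 850 mm from the base axis. Payload 5.2 kg.
Tool frame: the origin (TCP) lies on the front face of the gripper's body, between the roots of the fingers; the fingertips stand 73 mm ahead of it and the grasp point (between the pads) lies 54 mm ahead of it; x points along the fingers, y is the direction in which the jaws open and shut, and the axes are right-handed (so a half turn about x gives the same grasp; the last joint's range is limited). The gripper opens to 85 mm and grips with 20 to 120 N. Pads are 22 mm wide; open, the fingers measure 114 mm over their backs; the gripper's body (76 mm by 85 mm) begins 54 mm behind the grasp point. The pads swing forward as they close: fully open they stand 13 mm farther back than shut.
Start: joints at [0.968, 0.259, 1.535, -0, 1.348, -0.203], TCP at [214.058, 506.641, 303.91] pointing down, gripper open.
Joint ranges: [-3.14, 3.14], [-0.91, 2.08], [0.19, 2.58], [-1.22, 4.36], [0.22, 2.71], [-3.12, 3.12]. Speed limits (rad/s): [2.57, 2.57, 3.14, 3.14, 3.14, 3.14].

INTERFACE

Orientations are given as a unit quaternion [w, x, y, z].
In Python, from workcell import ctrl gives the robot as it stands. The module is installed in compiled form; this text tells all that it offers.
- The arm moves only by the shell command python3 -m inch 'ROWS' [FORCE]. ROWS is JSON, a list of rows, each an object of numbers: "rx", "ry", "rz": the turn, a rotation vector about the tool's x, y, z in rad; "dx", "dy", "dz": the shift along the tool's x, y, z in m; "grip": the opening, from 0 (shut) to 1 (fully open). In form: [{"rx": .., "ry": .., "rz": .., "dx": .., "dy": .., "dz": .., "grip": ..}, ...]. A call has 1 to 8 rows; each row is the pose to reach, as a shift and turn from the pose measured when the call began, along the tool's axes at that moment; what a row does not reach only later rows make up. A row lasts 1/12 s, in which the tool goes at most 41.7 mm and 7.16 degrees, less where a joint would pass 70% of its speed; a pose out of reach is approached as far as the arm can. A call with a gripper value outside its range is refused whole. The fingers move at their own pace and stop on an object; FORCE is the grip in N (left out, the last holds). Time passes only in rows, so rows that repeat a pose let the fingers close. It gives the time, the measured TCP pose, the force and the opening at its end, in the units of the state.
- ctrl.observe(): the state, without advancing time (a new reading comes with each control period).
- ctrl.grab_frame(name): name is "scene" or "top"; returns the picture (420x560x3 uint8, blue, green, red); there is no depth.
- ctrl.get_calibration(name): a dict with "fx", "fy", "cx", "cy" (pixels), "D" ([k1, k2, p1, p2, k3] as OpenCV has them; the pictures are not rectified), "R" (3x3) and "t" (3): a world point X has camera coordinates R X + t. Camera axes: x right, y down, z forward; pixel columns grow to the right and rows downward; lengths in mm; the calibration is good to about 2 mm. A picture is of the moment at which its call begins. get_calibration takes no time and is no camera call.
- ctrl.finish_job(): hands the job in, once; it reports no verdict.
The state is a dict: "time": time; "joints": joint angles; "qd": joint speeds; "joint_torque": joint torques, N m; "tool_pos": TCP position; "tool_rot": TCP orientation; "ft_force": force on the tool from outside, world axes, zero at the start; "ft_torque": the same for the moment, N m; "finger_gap": finger opening in mm.
Only numpy, scipy, OpenCV 4.12 (cv2) and the standard library are available. Lean on these libraries where they do the work, as an engineer would, in place of code of your own. Each camera call takes 0.05 s, during which the arm holds its last target.

## Working session

There is one attempt and no reset: what is moved stays moved. The work goes in short steps, Python scripts to look and compute and a shell command to move; the robot and the scene stay as the last step left them, time stands still between calls to the robot, and variables do not carry over. Pictures are saved under pics/ and viewed, and the job is handed in when it is done.

```bash
mkdir -p pics; ls; python3 - <<'E'
from workcell import ctrl
import cv2
for n in ("scene","top"):
    cv2.imwrite(f"pics/{n}0.png",ctrl.grab_frame(n)); c=ctrl.get_calibration(n); print(n,c)
print(ctrl.observe())
E
```

```text
pics
scene {'fx': 541.8804291931167, 'fy': 541.8804291931167, 'cx': 274.45170905571894, 'cy': 208.82402420703679, 'D': array([-0.1366558,  0.       ,  0.       ,  0.       ,  0.       ]), 'R': array([[-0.76740304,  0.64087386,  0.01931985],
       [ 0.44467076,  0.55368772, -0.70405811],
       [-0.4619096 , -0.53170536, -0.70987951]]), 't': array([ 416.3958438 , -255.25786997, 1411.98671915])}
top {'fx': 398.21807071592036, 'fy': 398.21807071592036, 'cx': 281.0129665994711, 'cy': 207.20835663796248, 'D': array([0.03678238, 0.        , 0.        , 0.        , 0.        ]), 'R': array([[ 0.11253626, -0.99364572, -0.00194384],
       [-0.97025949, -0.10946526, -0.21590248],
       [ 0.21431779,  0.02618289, -0.976413  ]]), 't': array([  1.96873788, 618.42334309, 719.88526907])}
{'time': 0.1, 'joints': array([ 9.68194909e-01,  2.59297586e-01,  1.53599358e+00,  1.40605543e-05,
        1.34800137e+00, -2.02805950e-01]), 'qd': array([ 2.52809352e-03, -3.13830203e-04, -3.00110341e-03,  1.19031584e-03,
       -3.13520852e-05,  3.22185836e-04]), 'joint_torque': array([ 2.16721375e-03, -4.46973038e+01, -2.91249919e+01, -2.76440405e-04,
        6.25223358e-03,  1.94710390e-05]), 'tool_pos': array([213.84493754, 506.3325235 , 303.13493827]), 'tool_rot': array([ 0.69278562,  0.13985957,  0.69326561, -0.14096161]), 'ft_force': array([ 0.45304308, -0.52222   , -0.40019915]), 'ft_torque': array([0.0388143 , 0.00602467, 0.01326962]), 'finger_gap': 85.15880184040618}
```

View pics/scene0.png

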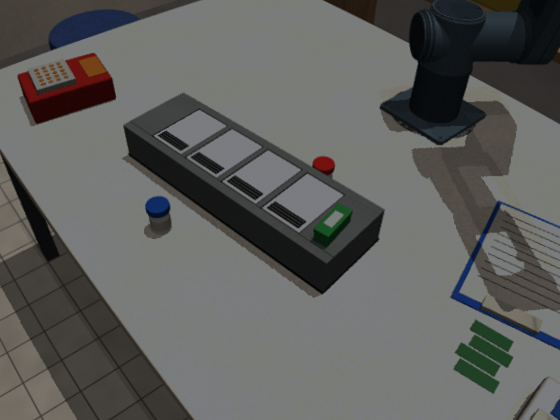

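View pics/top0.png

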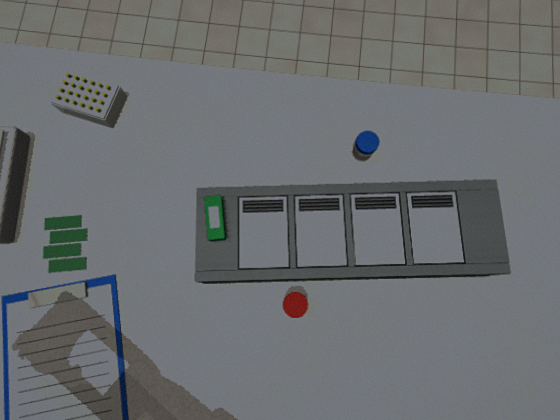

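The top view shows cover 1 beside the green box (215,215), then covers 2–4 to the right at about x = 320, 378 and 436. Their strips are at the back, at v≈205. The red pot is at (295,304) in front, and the blue pot at (367,142) behind.

```bash
cat > h.py <<'E'
import numpy as np, cv2
from workcell import ctrl
def ray(n,uv,z):
    c=ctrl.get_calibration(n);K=np.array([[c['fx'],0,c['cx']],[0,c['fy'],c['cy']],[0,0,1]])
    p=cv2.undistortPoints(np.array(uv,float).reshape(-1,1,2),K,c['D']).reshape(-1,2)
    R=c['R'];o=-R.T@c['t'];d=np.c_[p,np.ones(len(p))]@R
    return o+d*((z-o[2])/d[:,2])[:,None]
E
python3 - <<'E'
from h import *
for n in("top","scene"):
    im=cv2.imread(f"pics/{n}0.png");hsv=cv2.cvtColor(im,cv2.COLOR_BGR2HSV)
    w=((hsv[...,2]>140)&(hsv[...,1]<40)).astype(np.uint8)
    print(n,hsv[240,265] if n=="top" else hsv[190,305], hsv[330,300] if n=="top" else hsv[300,200])
    cs,_=cv2.findContours(w,cv2.RETR_EXTERNAL,cv2.CHAIN_APPROX_NONE)
    for c in cs:
        a=cv2.contourArea(c)
        if 500<a<6000:
            P=ray(n,c.reshape(-1,2),90)[:,:2].astype(np.float32);print(a,c.reshape(-1,2).mean(0).round(),cv2.minAreaRect(P))
    for nm,m,z in(("red",(hsv[...,1]>150)&((hsv[...,0]<8)|(hsv[...,0]>172)),68),("blue",(hsv[...,1]>150)&(abs(hsv[...,0].astype(int)-115)<12),68),("green",(hsv[...,1]>120)&(abs(hsv[...,0].astype(int)-62)<14),122)):
        cs,_=cv2.findContours(m.astype(np.uint8),cv2.RETR_EXTERNAL,cv2.CHAIN_APPROX_NONE)
        for c in cs:
            if cv2.contourArea(c)>150:
                P=ray(n,c.reshape(-1,2),z)[:,:2].astype(np.float32);print(nm,c.reshape(-1,2).mean(0).round(),cv2.minAreaRect(P))
E
```

```text
top [111  20 128] [105  21 123]
red [295. 304.] ((431.95782470703125, 25.31111717224121), (45.269840240478516, 43.15818786621094), 6.394773483276367)
blue [ 64. 334.] ((298.5418395996094, 431.026611328125), (252.92263793945312, 207.0395050048828), 17.136642456054688)
blue [367. 142.] ((769.6299438476562, -87.88487243652344), (48.085086822509766, 44.83293914794922), 4.258642196655273)
green [ 67. 264.] ((457.23309326171875, 433.3171081542969), (19.22477149963379, 62.15885543823242), 11.744991302490234)
green [ 62. 251.] ((480.30035400390625, 448.575439453125), (19.092985153198242, 61.22053909301758), 11.15863037109375)
green [ 68. 236.] ((507.59136962890625, 444.20123291015625), (19.850481033325195, 61.506263732910156), 11.273619651794434)
green [ 62. 222.] ((530.7794189453125, 458.7342529296875), (19.46254539489746, 62.09507751464844), 11.184898376464844)
green [215. 218.] ((569.8912353515625, 188.22894287109375), (83.05843353271484, 33.26388168334961), 13.227254867553711)
scene [107  14 128] [ 75   4 124]
red [324. 165.] ((435.6571350097656, 30.235240936279297), (55.6673583984375, 4
[... 396 characters left out ...]
] ((541.6285400390625, -905.8741455078125), (283.42291259765625, 158.17135620117188), 0.5209805369377136)
green [476. 376.] ((624.6572265625, 543.6765747070312), (19.311355590820312, 61.82597351074219), 11.384574890136719)
green [477. 359.] ((601.5366821289062, 528.8373413085938), (18.99150848388672, 62.251441955566406), 11.698653221130371)
green [491. 351.] ((574.3529052734375, 533.886474609375), (19.109127044677734, 61.705711364746094), 11.183592796325684)
green [491. 335.] ((551.2810668945312, 518.82861328125), (19.223613739013672, 61.542510986328125), 11.070116996765137)
green [332. 224.] ((579.1505737304688, 198.9641876220703), (102.17234802246094, 40.3863639831543), 13.531232833862305)
```

```bash
python3 - <<'E'
from h import *
for n in("top","scene"):
    im=cv2.imread(f"pics/{n}0.png");g=cv2.cvtColor(im,cv2.COLOR_BGR2GRAY)
    w=(g>100).astype(np.uint8)
    cs,_=cv2.findContours(w,cv2.RETR_LIST,cv2.CHAIN_APPROX_NONE)
    C=[]
    for c in cs:
        a=cv2.contourArea(c)
        if 900<a<6000:
            P=ray(n,c.reshape(-1,2),90)[:,:2].astype(np.float32);r=cv2.minAreaRect(P)
            print(a,c.reshape(-1,2).mean(0).round(),np.round(np.r_[r[0],r[1],r[2]],1),np.round(cv2.boxPoints(r)).tolist())
E
```

```text
1353.0 [ 93. 362.] [299.2 362.3  96.9  62.7  58.3] [[247.0, 337.0], [300.0, 305.0], [351.0, 387.0], [298.0, 420.0]]
5012.5 [ 47. 362.] [310.9 423.4 221.7 182.9  17.2] [[178.0, 478.0], [232.0, 303.0], [444.0, 369.0], [390.0, 544.0]]
1086.0 [ 65. 243.] [496.6 463.2  54.5  83.4  11.3] [[462.0, 499.0], [478.0, 417.0], [532.0, 428.0], [515.0, 509.0]]
3182.0 [263. 232.] [559.   98.8 134.   88.4   7.8] [[487.0, 134.0], [499.0, 46.0], [631.0, 64.0], [619.0, 152.0]]
3183.5 [320. 231.] [574.   -7.3 133.8  89.7   8.1] [[501.0, 28.0], [514.0, -61.0], [647.0, -42.0], [634.0, 47.0]]
3245.0 [377. 229.] [ 589.4 -114.3  134.1   90.4    8. ] [[517.0, -79.0], [529.0, -168.0], [662.0, -150.0], [650.0, -60.0]]
3284.0 [435. 228.] [ 604.5 -221.   133.3   91.     8. ] [[532.0, -185.0], [545.0, -275.0], [677.0, -257.0], [664.0, -167.0]]
985.5 [ 94. 109.] [788.4 480.3 144.   92.5  79.1] [[729.0, 418.0], [820.0, 401.0], [847.0, 542.0], [757.0, 560.0]]
912.5 [ 17. 406.] [1158.8  158.6   60.2   49.4   89.6] [[1134.0, 129.0], [1183.0, 128.0], [1184.0, 189.0], [1134.0, 189.0]]
2628.0 [484. 356.] [565.1 527.  109.5
[... 439 characters left out ...]
217.] [795.1 -39.3 115.1  53.   58.1] [[742.0, -74.0], [787.0, -102.0], [848.0, -4.0], [803.0, 24.0]]
2230.5 [302. 202.] [557.5 100.4 133.   90.6   7.9] [[485.0, 136.0], [498.0, 46.0], [630.0, 65.0], [617.0, 154.0]]
1916.5 [261. 176.] [572.5  -6.7 132.9  90.3   8. ] [[500.0, 29.0], [513.0, -61.0], [645.0, -42.0], [632.0, 47.0]]
1644.5 [224. 152.] [ 587.4 -113.8  132.7   89.8    7.9] [[515.0, -78.0], [528.0, -167.0], [659.0, -149.0], [647.0, -60.0]]
1437.5 [190. 131.] [ 602.6 -220.9  133.5   90.8    7.8] [[530.0, -185.0], [543.0, -275.0], [675.0, -257.0], [663.0, -167.0]]
4152.0 [63. 89.] [ 744.  -577.9  269.9  234.3   81.1] [[607.0, -693.0], [839.0, -729.0], [881.0, -463.0], [649.0, -427.0]]
```

Both views agree within 2 mm: duct yaw is 8.0° and the cover spacing is right at 108 mm. I'll write a planner that only computes shifts in tool axes.

```bash
cat >> h.py <<'E'
from scipy.spatial.transform import Rotation as Rn
yaw=np.radians(8.0); X=np.array([np.cos(yaw),np.sin(yaw),0]);Y=np.array([-np.sin(yaw),np.cos(yaw),0])
O=np.array([580.9,-60.8,0])   # duct centre
YC={1:162,2:54,3:-54,4:-162}
def D(x,y,z): return O+X*x+Y*y+np.array([0,0,z])
def cur():
    s=ctrl.observe();q=s['tool_rot'];return s,np.array(s['tool_pos']),Rn.from_quat([q[1],q[2],q[3],q[0]])
def indu(p): return np.array([(p-O)@X,(p-O)@Y,p[2]])
def plan(P,sy=None):
    s,p,R=cur()
    # tool x down, tool y along duct +-Y
    best=None
    for sg in(1,-1):
        T=Rn.from_matrix(np.c_[[0,0,-1],sg*Y,np.cross([0,0,-1],sg*Y)])
        rv=(R.inv()*T).as_rotvec()
        if best is None or np.linalg.norm(rv)<np.linalg.norm(best): best=rv
    print("t",s['time'],"duct tcp",indu(p).round(1),"F",np.round(s['ft_force'],1),"gap",round(s['finger_gap'],1))
    print("shift m",(R.inv().apply(np.array(P)-p)/1000).round(4),"rot",best.round(4),"axes",R.as_matrix().round(3).tolist())
E
python3 - <<'E'
from h import *
for i in YC: print(i,D(0,YC[i],0).round(1),D(49.5,YC[i],0).round(1))
plan(D(49.5,162,240))
E
```

```text
1 [558.4  99.6   0. ] [607.4 106.5   0. ]
2 [573.4  -7.3   0. ] [ 6.224e+02 -4.000e-01  0.000e+00]
3 [ 588.4 -114.3    0. ] [ 637.4 -107.4    0. ]
4 [ 603.4 -221.2    0. ] [ 652.5 -214.3    0. ]
t 0.1 duct tcp [-284.6  612.7  303.1] F [ 0.5 -0.5 -0.4] gap 85.2
shift m [ 0.0633 -0.215   0.5181] rot [-0.5394 -0.0008  0.0015] axes [[-0.001, 0.389, 0.921], [-0.001, 0.921, -0.389], [-1.0, -0.002, -0.0]]
```

```bash
python3 -m inch '[{"rx":-0.1,"dx":0.0,"dy":-0.015,"dz":0.035,"grip":0},{"rx":-0.2,"dx":0.0,"dy":-0.03,"dz":0.073,"grip":0},{"rx":-0.3,"dx":0.0,"dy":-0.046,"dz":0.11,"grip":0},{"rx":-0.4,"dx":0.0,"dy":-0.061,"dz":0.147,"grip":0},{"rx":-0.5,"dx":0.0,"dy":-0.076,"dz":0.184,"grip":0},{"rx":-0.54,"dx":0.0,"dy":-0.092,"dz":0.221,"grip":0},{"rx":-0.54,"dx":0.0,"dy":-0.107,"dz":0.258,"grip":0},{"rx":-0.54,"dx":0.0,"dy":-0.122,"dz":0.295,"grip":0}]' && python3 -c "
from h import *
plan(D(49.5,162,190))"
```

```text
validation failed for argument at $[0]...
```

```bash
python3 -m inch '[{"rx":-0.1,"ry":0,"rz":0,"dx":0.0,"dy":-0.015,"dz":0.035,"grip":0},{"rx":-0.2,"ry":0,"rz":0,"dx":0.0,"dy":-0.03,"dz":0.073,"grip":0},{"rx":-0.3,"ry":0,"rz":0,"dx":0.0,"dy":-0.046,"dz":0.11,"grip":0},{"rx":-0.4,"ry":0,"rz":0,"dx":0.0,"dy":-0.061,"dz":0.147,"grip":0},{"rx":-0.5,"ry":0,"rz":0,"dx":0.0,"dy":-0.076,"dz":0.184,"grip":0},{"rx":-0.54,"ry":0,"rz":0,"dx":0.0,"dy":-0.092,"dz":0.221,"grip":0},{"rx":-0.54,"ry":0,"rz":0,"dx":0.0,"dy":-0.107,"dz":0.258,"grip":0},{"rx":-0.54,"ry":0,"rz":0,"dx":0.0,"dy":-0.122,"dz":0.295,"grip":0}]' && python3 -c "
from h import *
plan(D(49.5,162,190))"
```

```text
time: 0.77
tool_pos: [438.9, 277.4, 303.0]
tool_rot: [0.705, -0.05, 0.706, 0.049]
ft_force: [0.4, -0.2, 0.3]
finger_gap: -0.2
t 0.7667 duct tcp [-93.5 354.7 303. ] F [ 0.4 -0.2  0.3] gap -0.2
shift m [ 0.113  -0.1927  0.1431] rot [ 0.0008 -0.0017  0.0013] axes [[-0.002, -0.14, 0.99], [-0.001, 0.99, 0.14], [-1.0, -0.001, -0.002]]
```

```bash
python3 -m inch '[{"rx":0,"ry":0,"rz":0,"dx":0.0,"dy":-0.033,"dz":0.024,"grip":0},{"rx":0,"ry":0,"rz":0,"dx":0.0,"dy":-0.065,"dz":0.048,"grip":0},{"rx":0,"ry":0,"rz":0,"dx":0.0,"dy":-0.098,"dz":0.072,"grip":0},{"rx":0,"ry":0,"rz":0,"dx":0.0,"dy":-0.13,"dz":0.096,"grip":0},{"rx":0,"ry":0,"rz":0,"dx":0.02,"dy":-0.16,"dz":0.12,"grip":0},{"rx":0,"ry":0,"rz":0,"dx":0.05,"dy":-0.193,"dz":0.143,"grip":0},{"rx":0,"ry":0,"rz":0,"dx":0.085,"dy":-0.193,"dz":0.143,"grip":0},{"rx":0,"ry":0,"rz":0,"dx":0.115,"dy":-0.193,"dz":0.143,"grip":0}]'; python3 -m inch '[{"rx":0,"ry":0,"rz":0,"dx":0.015,"dy":0,"dz":0,"grip":0},{"rx":0,"ry":0,"rz":0,"dx":0.015,"dy":0,"dz":0,"grip":0}]'; python3 -c "
from h import *
plan(D(49.5,162,166))"
```

```text
time: 1.43
tool_pos: [608.7, 103.2, 185.1]
tool_rot: [0.705, -0.049, 0.706, 0.048]
ft_force: [-0.8, 0.0, -0.4]
finger_gap: 0.2
time: 1.6
tool_pos: [606.3, 102.2, 164.7]
tool_rot: [0.701, -0.048, 0.71, 0.047]
ft_force: [-1.0, 0.8, -0.9]
finger_gap: -0.1
t 1.6 duct tcp [ 47.8 157.9 164.7] F [-1.   0.8 -0.9] gap -0.1
shift m [-0.0013  0.0041  0.0016] rot [-0.0042 -0.0116  0.0006] axes [[-0.011, -0.135, 0.991], [-0.002, 0.991, 0.135], [-1.0, -0.001, -0.012]]
```

```bash
python3 -m inch '[{"rx":0,"ry":-0.011,"rz":0,"dx":0,"dy":0,"dz":0,"grip":0},{"rx":0,"ry":-0.011,"rz":0,"dx":0,"dy":0,"dz":0,"grip":0},{"rx":0,"ry":-0.011,"rz":0,"dx":0.001,"dy":0,"dz":0,"grip":0}]'; python3 -m inch '[{"rx":0,"ry":0,"rz":0,"dx":0.001,"dy":0,"dz":0,"grip":0},{"rx":0,"ry":0,"rz":0,"dx":0.001,"dy":0,"dz":0,"grip":0}]'
```

```text
time: 1.85
tool_pos: [606.8, 102.6, 165.3]
tool_rot: [0.706, -0.048, 0.705, 0.048]
ft_force: [0.2, 0.2, -1.1]
finger_gap: 0.6
time: 2.02
tool_pos: [607.4, 103.0, 165.9]
tool_rot: [0.707, -0.049, 0.704, 0.048]
ft_force: [-0.5, -0.4, -0.3]
finger_gap: 0.1
```

```bash
python3 -m inch '[{"rx":0,"ry":0,"rz":0,"dx":0.001,"dy":0,"dz":0,"grip":0},{"rx":0,"ry":0,"rz":0,"dx":0.001,"dy":0,"dz":0,"grip":0}]'
```

```text
time: 2.18
tool_pos: [607.8, 103.2, 165.8]
tool_rot: [0.708, -0.049, 0.703, 0.048]
ft_force: [0.1, 1.0, 0.5]
finger_gap: -0.1
```

```bash
python3 -m inch '[{"rx":0,"ry":0,"rz":0,"dx":0.002,"dy":0,"dz":0,"grip":0},{"rx":0,"ry":0,"rz":0,"dx":0.002,"dy":0,"dz":0,"grip":0},{"rx":0,"ry":0,"rz":0,"dx":0.002,"dy":0,"dz":0,"grip":0}]'
```

```text
time: 2.43
tool_pos: [607.7, 103.2, 163.8]
tool_rot: [0.708, -0.049, 0.703, 0.048]
ft_force: [0.2, -0.8, -0.2]
finger_gap: -0.1
```

```bash
python3 -m inch '[{"rx":0,"ry":0,"rz":0,"dx":0.002,"dy":0,"dz":0,"grip":0},{"rx":0,"ry":0,"rz":0,"dx":0.002,"dy":0,"dz":0,"grip":0},{"rx":0,"ry":0,"rz":0,"dx":0.002,"dy":0,"dz":0,"grip":0}]'
```

```text
time: 2.68
tool_pos: [607.9, 103.2, 162.4]
tool_rot: [0.708, -0.049, 0.703, 0.048]
ft_force: [-1.2, 0.4, 5.3]
finger_gap: 0.1
```

```bash
python3 -m inch '[{"rx":0,"ry":0,"rz":0,"dx":0.0015,"dy":0,"dz":0,"grip":0},{"rx":0,"ry":0,"rz":0,"dx":0.0015,"dy":0,"dz":0,"grip":0},{"rx":0,"ry":0,"rz":0,"dx":0.0015,"dy":0,"dz":0,"grip":0}]'
```

```text
time: 2.93
tool_pos: [607.9, 103.2, 162.2]
tool_rot: [0.708, -0.049, 0.703, 0.048]
ft_force: [-4.4, 0.2, 9.4]
finger_gap: -0.1
```

```bash
python3 -m inch '[{"rx":0,"ry":0,"rz":0,"dx":0.003,"dy":0,"dz":0,"grip":0},{"rx":0,"ry":0,"rz":0,"dx":0.003,"dy":0,"dz":0,"grip":0},{"rx":0,"ry":0,"rz":0,"dx":0.003,"dy":0,"dz":0,"grip":0}]'
```

```text
time: 3.18
tool_pos: [607.9, 103.2, 161.9]
tool_rot: [0.709, -0.049, 0.702, 0.048]
ft_force: [-7.0, 0.7, 17.6]
finger_gap: 0.0
```

Cover 1 is locked: it took 17.6 N with only about 0.5 mm of give. On to cover 2.

```bash
python3 -m inch '[{"rx":0,"ry":0.008,"rz":0,"dx":-0.018,"dy":0,"dz":0,"grip":0},{"rx":0,"ry":0.008,"rz":0,"dx":-0.018,"dy":-0.03,"dz":0,"grip":0},{"rx":0,"ry":0.008,"rz":0,"dx":-0.018,"dy":-0.06,"dz":0,"grip":0},{"rx":0,"ry":0.008,"rz":0,"dx":-0.018,"dy":-0.09,"dz":0,"grip":0},{"rx":0,"ry":0.008,"rz":0,"dx":-0.018,"dy":-0.105,"dz":0,"grip":0},{"rx":0,"ry":0.008,"rz":0,"dx":-0.012,"dy":-0.105,"dz":0,"grip":0},{"rx":0,"ry":0.008,"rz":0,"dx":-0.008,"dy":-0.105,"dz":0,"grip":0},{"rx":0,"ry":0.008,"rz":0,"dx":-0.008,"dy":-0.105,"dz":0,"grip":0}]'; python3 -c "
from h import *
plan(D(49.5,54,163))"
```

```text
time: 3.85
tool_pos: [621.2, 0.1, 168.5]
tool_rot: [0.705, -0.049, 0.706, 0.048]
ft_force: [-0.5, 0.7, -0.5]
finger_gap: -0.0
t 3.85 duct tcp [ 48.4  54.7 168.5] F [-0.5  0.7 -0.5] gap -0.0
shift m [ 0.0055 -0.0007  0.0011] rot [-0.0026 -0.0018  0.0006] axes [[-0.002, -0.137, 0.991], [-0.001, 0.991, 0.137], [-1.0, -0.001, -0.002]]
```

```bash
python3 -m inch '[{"rx":0,"ry":0,"rz":0,"dx":0.004,"dy":0,"dz":0.001,"grip":0},{"rx":0,"ry":0,"rz":0,"dx":0.007,"dy":0,"dz":0.001,"grip":0},{"rx":0,"ry":0,"rz":0,"dx":0.007,"dy":0,"dz":0.001,"grip":0},{"rx":0,"ry":0,"rz":0,"dx":0.007,"dy":0,"dz":0.001,"grip":0}]'; python3 -m inch '[{"rx":0,"ry":0,"rz":0,"dx":0.003,"dy":0,"dz":0,"grip":0},{"rx":0,"ry":0,"rz":0,"dx":0.003,"dy":0,"dz":0,"grip":0},{"rx":0,"ry":0,"rz":0,"dx":0.003,"dy":0,"dz":0,"grip":0}]'
```

```text
time: 4.18
tool_pos: [622.0, 1.8, 162.3]
tool_rot: [0.705, -0.049, 0.706, 0.049]
ft_force: [-2.1, 1.5, 8.1]
finger_gap: 0.2
time: 4.43
tool_pos: [622.0, 2.0, 161.9]
tool_rot: [0.705, -0.051, 0.705, 0.049]
ft_force: [-5.6, -2.9, 17.0]
finger_gap: -0.1
```

Cover 2 is locked too (17 N, z 161.9). On to cover 3.

```bash
python3 -m inch '[{"rx":0,"ry":0.002,"rz":0,"dx":-0.018,"dy":0,"dz":0,"grip":0},{"rx":0,"ry":0.002,"rz":0,"dx":-0.018,"dy":-0.03,"dz":0,"grip":0},{"rx":0,"ry":0.002,"rz":0,"dx":-0.018,"dy":-0.06,"dz":0,"grip":0},{"rx":0,"ry":0.002,"rz":0,"dx":-0.018,"dy":-0.09,"dz":0,"grip":0},{"rx":0,"ry":0.002,"rz":0,"dx":-0.018,"dy":-0.11,"dz":0,"grip":0},{"rx":0,"ry":0.002,"rz":0,"dx":-0.012,"dy":-0.11,"dz":0,"grip":0},{"rx":0,"ry":0.002,"rz":0,"dx":-0.008,"dy":-0.11,"dz":0,"grip":0},{"rx":0,"ry":0.002,"rz":0,"dx":-0.008,"dy":-0.11,"dz":0,"grip":0}]'; python3 -c "
from h import *
plan(D(49.5,-54,163))"
```

```text
time: 5.1
tool_pos: [636.6, -105.3, 168.5]
tool_rot: [0.704, -0.05, 0.707, 0.05]
ft_force: [-0.5, 1.0, 0.3]
finger_gap: 0.4
t 5.1 duct tcp [ 48.9 -51.9 168.5] F [-0.5  1.   0.3] gap 0.4
shift m [ 0.0055 -0.0021  0.0006] rot [ 0.0017 -0.0052  0.0006] axes [[-0.005, -0.141, 0.99], [-0.001, 0.99, 0.141], [-1.0, -0.001, -0.005]]
```

```bash
python3 -m inch '[{"rx":0,"ry":-0.003,"rz":0,"dx":0.004,"dy":0,"dz":0.001,"grip":0},{"rx":0,"ry":-0.003,"rz":0,"dx":0.007,"dy":-0.002,"dz":0.001,"grip":0},{"rx":0,"ry":-0.003,"rz":0,"dx":0.007,"dy":-0.002,"dz":0.001,"grip":0},{"rx":0,"ry":-0.003,"rz":0,"dx":0.007,"dy":-0.002,"dz":0.001,"grip":0}]'; python3 -m inch '[{"rx":0,"ry":0,"rz":0,"dx":0.003,"dy":0,"dz":0,"grip":0},{"rx":0,"ry":0,"rz":0,"dx":0.003,"dy":0,"dz":0,"grip":0},{"rx":0,"ry":0,"rz":0,"dx":0.003,"dy":0,"dz":0,"grip":0}]'
```

```text
time: 5.43
tool_pos: [637.7, -106.4, 161.3]
tool_rot: [0.704, -0.051, 0.706, 0.05]
ft_force: [0.3, 0.1, 1.0]
finger_gap: 0.0
time: 5.68
tool_pos: [637.8, -106.4, 158.3]
tool_rot: [0.704, -0.051, 0.706, 0.05]
ft_force: [0.6, -0.4, 0.5]
finger_gap: 0.2
```

Cover 3 sinks (z 158.3, almost no load). I'll press on.

```bash
python3 -m inch '[{"rx":0,"ry":0,"rz":0,"dx":0.004,"dy":0,"dz":0,"grip":0},{"rx":0,"ry":0,"rz":0,"dx":0.008,"dy":0,"dz":0,"grip":0},{"rx":0,"ry":0,"rz":0,"dx":0.010,"dy":0,"dz":0,"grip":0}]'; python3 - <<'E'
from h import *
f=ctrl.grab_frame("scene");cv2.imwrite("pics/s1.png",cv2.resize(f[80:290,90:370],None,fx=2.5,fy=2.5))
print(ctrl.observe()['tool_pos'],ctrl.observe()['ft_force'])
E
```

```text
time: 5.93
tool_pos: [637.5, -106.5, 147.8]
tool_rot: [0.704, -0.051, 0.706, 0.05]
ft_force: [-0.1, -0.7, 2.6]
finger_gap: 0.1
[ 637.43650791 -106.45113524  147.41371951] [ 0.01475719 -1.24897305  1.9042103 ]
```

View pics/s1.png

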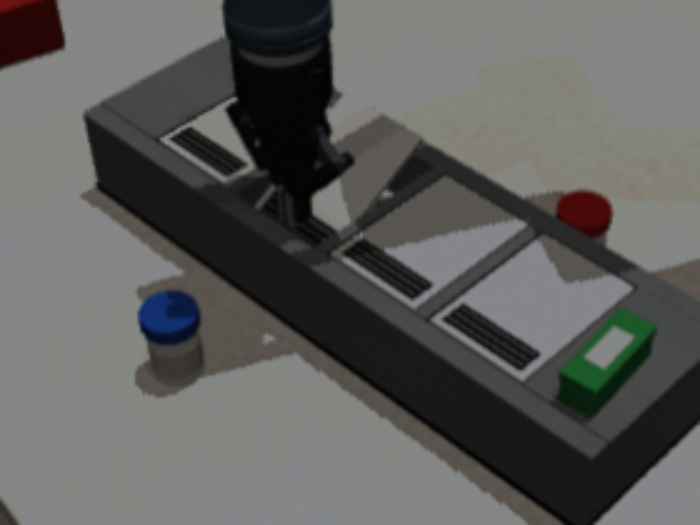

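The scene view shows cover 3 tipped, with its front edge up at about (400,180) in the crop. Covers 1 and 2 are flush. I'll press deeper in steps.

```bash
python3 -m inch '[{"rx":0,"ry":0,"rz":0,"dx":0.004,"dy":-0.001,"dz":0,"grip":0},{"rx":0,"ry":0,"rz":0,"dx":0.008,"dy":-0.001,"dz":0,"grip":0},{"rx":0,"ry":0,"rz":0,"dx":0.012,"dy":-0.001,"dz":0,"grip":0},{"rx":0,"ry":0,"rz":0,"dx":0.012,"dy":-0.001,"dz":0,"grip":0}]'
```

```text
time: 6.32
tool_pos: [637.3, -107.5, 134.1]
tool_rot: [0.704, -0.05, 0.707, 0.05]
ft_force: [-0.0, 0.0, -0.0]
finger_gap: -0.3
```

```bash
python3 -m inch '[{"rx":0,"ry":0,"rz":0,"dx":0.004,"dy":0,"dz":0,"grip":0},{"rx":0,"ry":0,"rz":0,"dx":0.008,"dy":0,"dz":0,"grip":0},{"rx":0,"ry":0,"rz":0,"dx":0.010,"dy":0,"dz":0,"grip":0},{"rx":0,"ry":0,"rz":0,"dx":0.010,"dy":0,"dz":0,"grip":0}]';python3 -c "
from h import *
plan(D(49.5,-54,163))
cv2.imwrite('pics/s2.png',cv2.resize(ctrl.grab_frame('scene')[80:290,90:370],None,fx=2.5,fy=2.5))"
```

```text
time: 6.65
tool_pos: [636.8, -107.3, 123.2]
tool_rot: [0.703, -0.05, 0.707, 0.05]
ft_force: [-0.5, 0.5, 0.1]
finger_gap: 0.1
t 6.65 duct tcp [ 48.9 -53.9 123.2] F [-0.5  0.5  0.1] gap 0.1
shift m [-0.0398 -0.0001  0.0004] rot [ 0.0027 -0.0056 -0.0009] axes [[-0.006, -0.142, 0.99], [0.0, 0.99, 0.142], [-1.0, 0.001, -0.006]]
```

View pics/s2.png

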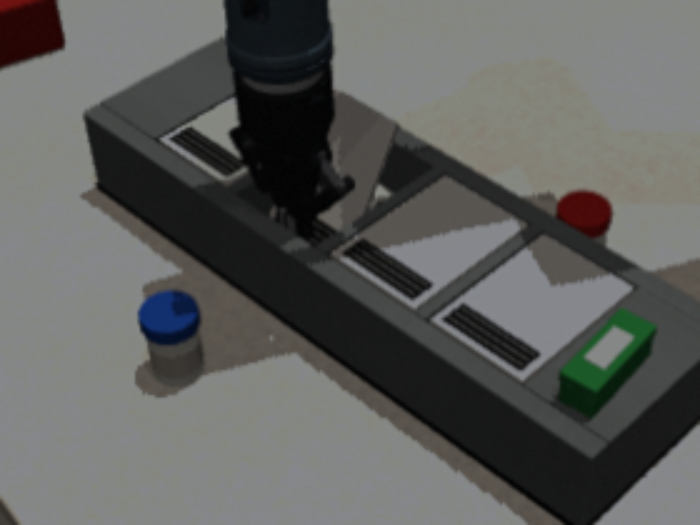

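Cover 3 is now steeply tipped, with its front edge top corner at about (395,125) in the crop. Next I'll retract up, then move to the front side of the edge.

```bash
python3 -m inch '[{"rx":0,"ry":0,"rz":0,"dx":-0.03,"dy":0,"dz":0,"grip":0},{"rx":0,"ry":0,"rz":0,"dx":-0.065,"dy":0,"dz":0,"grip":0},{"rx":0,"ry":0,"rz":0,"dx":-0.1,"dy":0,"dz":0,"grip":0},{"rx":0,"ry":0,"rz":0,"dx":-0.135,"dy":0,"dz":0,"grip":0},{"rx":0,"ry":0,"rz":0,"dx":-0.145,"dy":0,"dz":0,"grip":0},{"rx":0,"ry":0,"rz":0,"dx":-0.145,"dy":0,"dz":-0.035,"grip":0},{"rx":0,"ry":0,"rz":0,"dx":-0.145,"dy":0,"dz":-0.07,"grip":0},{"rx":0,"ry":0,"rz":0,"dx":-0.145,"dy":0,"dz":-0.105,"grip":0}]';python3 -m inch '[{"rx":0,"ry":0,"rz":0,"dx":0,"dy":0,"dz":-0.038,"grip":0},{"rx":0,"ry":0,"rz":0,"dx":0,"dy":0,"dz":-0.045,"grip":0},{"rx":0,"ry":0,"rz":0,"dx":0,"dy":0,"dz":-0.045,"grip":0}]';python3 -c "
from h import *
plan(D(-90,-54,203))
for n in ('scene','top'): cv2.imwrite('pics/%s3.png'%n,cv2.resize(ctrl.grab_frame(n)[80:290,90:370] if n=='scene' else ctrl.grab_frame(n)[130:340,180:460],None,fx=2.5,fy=2.5))"
```

```text
time: 7.37
tool_pos: [532.3, -122.0, 268.5]
tool_rot: [0.703, -0.05, 0.708, 0.051]
ft_force: [-0.2, -0.1, 0.5]
finger_gap: 0.1
time: 7.62
tool_pos: [485.2, -128.2, 268.6]
tool_rot: [0.702, -0.05, 0.708, 0.051]
ft_force: [1.3, -0.1, 0.6]
finger_gap: 0.1
t 7.6167 duct tcp [-104.1  -53.4  268.6] F [ 1.3 -0.1  0.6] gap 0.1
shift m [ 0.0654 -0.0007  0.0146] rot [ 0.002 -0.008 -0.002] axes [[-0.008, -0.141, 0.99], [0.001, 0.99, 0.141], [-1.0, 0.002, -0.008]]
```

View pics/scene3.png

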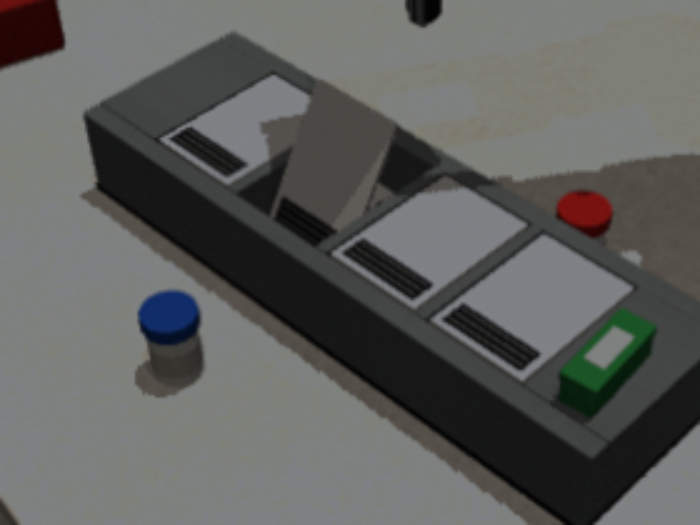

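View pics/top3.png

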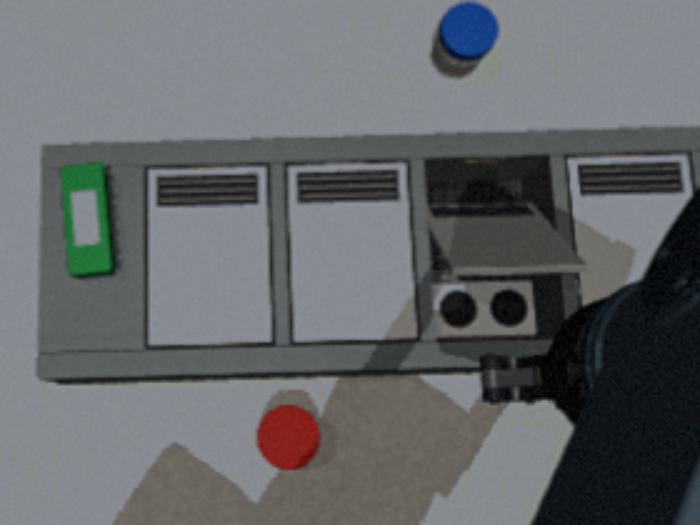

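Cover 3 holds its tilt; its edge is at row ≈270 of the top crop and the fingers are in front of it at row ≈378. I'll lower the fingers and push.

```bash
python3 -m inch '[{"rx":0,"ry":-0.008,"rz":0,"dx":0.03,"dy":0,"dz":0.005,"grip":0},{"rx":0,"ry":-0.008,"rz":0,"dx":0.06,"dy":0,"dz":0.01,"grip":0},{"rx":0,"ry":-0.008,"rz":0,"dx":0.064,"dy":0,"dz":0.015,"grip":0},{"rx":0,"ry":-0.008,"rz":0,"dx":0.064,"dy":0,"dz":0.03,"grip":0},{"rx":0,"ry":-0.008,"rz":0,"dx":0.064,"dy":0,"dz":0.04,"grip":0},{"rx":0,"ry":-0.008,"rz":0,"dx":0.064,"dy":0,"dz":0.05,"grip":0},{"rx":0,"ry":-0.008,"rz":0,"dx":0.064,"dy":0,"dz":0.055,"grip":0},{"rx":0,"ry":-0.008,"rz":0,"dx":0.064,"dy":0,"dz":0.06,"grip":0}]';python3 -c "
from h import *
plan(D(10,-54,203))"
```

```text
time: 8.38
tool_pos: [548.7, -120.0, 205.4]
tool_rot: [0.707, -0.05, 0.704, 0.051]
ft_force: [-0.5, -0.6, -0.0]
finger_gap: 0.2
t 8.3833 duct tcp [-40.2 -54.2 205.4] F [-0.5 -0.6 -0. ] gap 0.2
shift m [ 0.0026 -0.      0.0502] rot [ 0.0036  0.0038 -0.    ] axes [[0.004, -0.143, 0.99], [0.001, 0.99, 0.143], [-1.0, -0.0, 0.004]]
```

```bash
python3 -m inch '[{"rx":0,"ry":0,"rz":0,"dx":0,"dy":0,"dz":0.005,"grip":0},{"rx":0,"ry":0,"rz":0,"dx":0,"dy":0,"dz":0.01,"grip":0},{"rx":0,"ry":0,"rz":0,"dx":0.001,"dy":0,"dz":0.015,"grip":0},{"rx":0,"ry":0,"rz":0,"dx":0.002,"dy":0,"dz":0.02,"grip":0},{"rx":0,"ry":0,"rz":0,"dx":0.002,"dy":0,"dz":0.025,"grip":0},{"rx":0,"ry":0,"rz":0,"dx":0.002,"dy":0,"dz":0.03,"grip":0},{"rx":0,"ry":0,"rz":0,"dx":0.002,"dy":0,"dz":0.035,"grip":0}]';python3 -c "
from h import *
plan(D(10,-54,203))"
```

```text
time: 8.97
tool_pos: [583.8, -115.0, 203.5]
tool_rot: [0.707, -0.05, 0.704, 0.051]
ft_force: [-0.9, -0.3, 1.0]
finger_gap: -0.2
t 8.9667 duct tcp [ -4.7 -54.1 203.5] F [-0.9 -0.3  1. ] gap -0.2
shift m [0.0006 0.     0.0147] rot [ 0.0035  0.0038 -0.0001] axes [[0.004, -0.143, 0.99], [0.001, 0.99, 0.143], [-1.0, 0.0, 0.004]]
```

```bash
python3 -m inch '[{"rx":0,"ry":0,"rz":0,"dx":0,"dy":0,"dz":0.004,"grip":0},{"rx":0,"ry":0,"rz":0,"dx":0,"dy":0,"dz":0.008,"grip":0},{"rx":0,"ry":0,"rz":0,"dx":0,"dy":0,"dz":0.011,"grip":0},{"rx":0,"ry":0,"rz":0,"dx":0,"dy":0,"dz":0.011,"grip":0}]';python3 -c "
from h import *
plan(D(10,-54,203))
for n in ('scene','top'): cv2.imwrite('pics/%s4.png'%n,cv2.resize(ctrl.grab_frame(n)[80:290,90:370] if n=='scene' else ctrl.grab_frame(n)[130:340,180:460],None,fx=2.5,fy=2.5))"
```

```text
time: 9.3
tool_pos: [595.3, -113.4, 203.4]
tool_rot: [0.707, -0.05, 0.704, 0.051]
ft_force: [-0.7, 0.3, 0.0]
finger_gap: -0.0
t 9.3 duct tcp [  6.9 -54.1 203.4] F [-0.7  0.3  0. ] gap -0.0
shift m [0.0004 0.     0.0031] rot [ 0.0036  0.0042 -0.    ] axes [[0.004, -0.143, 0.99], [0.001, 0.99, 0.143], [-1.0, 0.0, 0.004]]
```

View pics/scene4.png

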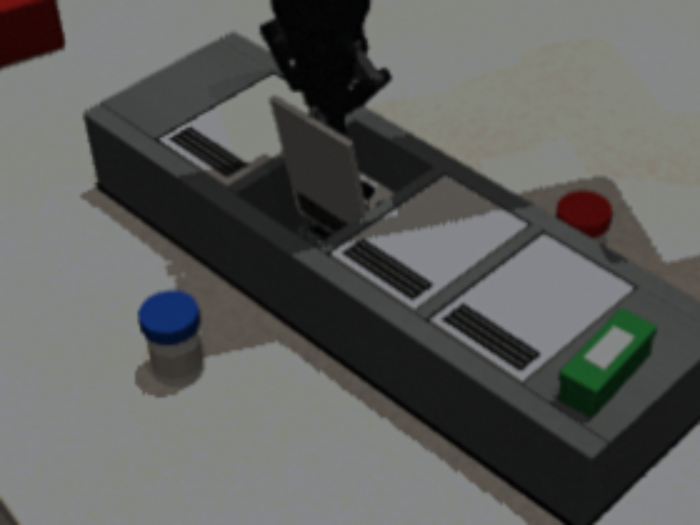

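The cover is past upright: its top edge runs (275,97)–(350,140) in the crop, with the fingers behind it on the robot side. I'll keep pushing until I feel the stop.

```bash
python3 -m inch '[{"rx":0,"ry":0,"rz":0,"dx":0,"dy":0,"dz":0.003,"grip":0},{"rx":0,"ry":0,"rz":0,"dx":0,"dy":0,"dz":0.006,"grip":0},{"rx":0,"ry":0,"rz":0,"dx":0,"dy":0,"dz":0.006,"grip":0},{"rx":0,"ry":0,"rz":0,"dx":0,"dy":0,"dz":0.006,"grip":0}]'
```

```text
time: 9.73
tool_pos: [601.0, -112.4, 203.5]
tool_rot: [0.707, -0.05, 0.704, 0.051]
ft_force: [-1.0, -0.2, 0.4]
finger_gap: 0.6
```

```bash
python3 -m inch '[{"rx":0,"ry":0,"rz":0,"dx":0,"dy":0,"dz":0.003,"grip":0},{"rx":0,"ry":0,"rz":0,"dx":0,"dy":0,"dz":0.003,"grip":0},{"rx":0,"ry":0,"rz":0,"dx":0,"dy":0,"dz":0.003,"grip":0}]'
```

```text
time: 9.98
tool_pos: [602.3, -112.3, 203.3]
tool_rot: [0.705, -0.05, 0.705, 0.051]
ft_force: [-7.6, -2.0, 3.0]
finger_gap: -0.5
```

Resistance of -7.6 N at duct x≈14 mm, which suggests the stop. I'll push slightly more to confirm.

```bash
python3 -m inch '[{"rx":0,"ry":0,"rz":0,"dx":0,"dy":0,"dz":0.003,"grip":0},{"rx":0,"ry":0,"rz":0,"dx":0,"dy":0,"dz":0.003,"grip":0},{"rx":0,"ry":0,"rz":0,"dx":0,"dy":0,"dz":0.003,"grip":0}]'
```

```text
time: 10.23
tool_pos: [602.8, -112.2, 203.3]
tool_rot: [0.703, -0.051, 0.708, 0.051]
ft_force: [-9.6, -1.7, 5.7]
finger_gap: -0.3
```

The cover is at its stop: the force rose while the tool barely moved. Next I'll back off and up, then check.

```bash
python3 -m inch '[{"rx":0,"ry":0,"rz":0,"dx":0,"dy":0,"dz":-0.02,"grip":0},{"rx":0,"ry":0,"rz":0,"dx":0,"dy":0,"dz":-0.06,"grip":0},{"rx":0,"ry":0,"rz":0,"dx":0,"dy":0,"dz":-0.095,"grip":0},{"rx":0,"ry":0,"rz":0,"dx":-0.03,"dy":0,"dz":-0.11,"grip":0},{"rx":0,"ry":0,"rz":0,"dx":-0.065,"dy":0,"dz":-0.13,"grip":0},{"rx":0,"ry":0,"rz":0,"dx":-0.09,"dy":0,"dz":-0.16,"grip":0},{"rx":0,"ry":0,"rz":0,"dx":-0.1,"dy":0,"dz":-0.19,"grip":0},{"rx":0,"ry":0,"rz":0,"dx":-0.1,"dy":0,"dz":-0.19,"grip":0}]';python3 -c "
from h import *
plan(D(10,-54,203))
for n in ('scene','top'): cv2.imwrite('pics/%s5full.png'%n,ctrl.grab_frame(n));f=cv2.imread('pics/%s5full.png'%n); cv2.imwrite('pics/%s5.png'%n,cv2.resize(f[80:290,90:370] if n=='scene' else f[130:340,180:460],None,fx=2.5,fy=2.5))"
```

```text
time: 10.9
tool_pos: [412.8, -139.9, 307.8]
tool_rot: [0.704, -0.052, 0.707, 0.049]
ft_force: [0.3, -0.1, -0.5]
finger_gap: 0.2
t 10.9 duct tcp [-177.4  -54.9  307.8] F [ 0.3 -0.1 -0.5] gap 0.2
shift m [0.104  0.0007 0.1878] rot [ 0.0031 -0.004   0.003 ] axes [[-0.004, -0.142, 0.99], [-0.004, 0.99, 0.142], [-1.0, -0.003, -0.004]]
```

View pics/scene5.png

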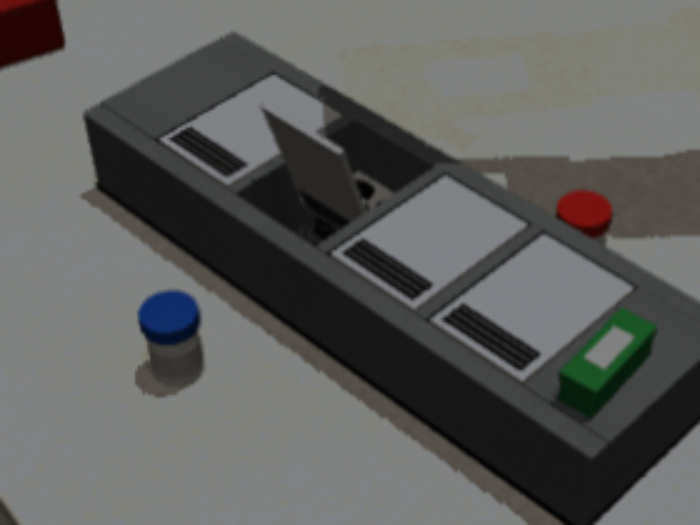

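View pics/top5.png

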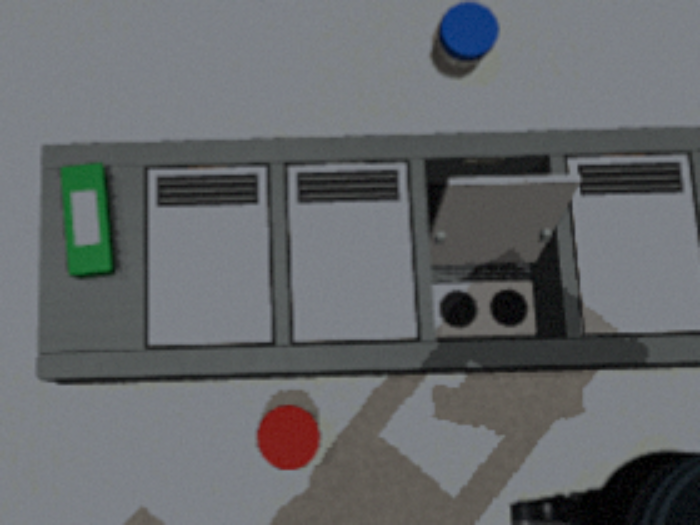

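The cover leans back past upright and holds. I'll check its angle by casting the top edge from both views, and compare the bystanders with the start.

```bash
python3 - <<'E'
from h import *
for n,uv in(("scene",[(195.2,122.8),(226.4,140.8)]),("top",[(359.5,202),(411,202)])):
    for th in (1.6,1.7,1.85):
        z=87-80*np.cos(th)*0+80*np.sin(th)
        print(n,th,"expect x",round(12.5-80*np.cos(th),1),[indu(p).round(1).tolist() for p in ray(n,uv,z)])
for n in("top","scene"):
    d=[]
    for k in(f"pics/{n}0.png",f"pics/{n}5full.png"):
        hsv=cv2.cvtColor(cv2.imread(k),cv2.COLOR_BGR2HSV);h=hsv[...,0].astype(int);s=hsv[...,1]>150
        r=[]
        for m,(x,y) in(((h<8)|(h>172),(295,304) if n=="top" else(324,165)),(abs(h-115)<12,(367,142) if n=="top" else(157,207)),(abs(h-62)<14,(215,218) if n=="top" else(332,224))):
            M=np.zeros(h.shape,bool);M[y-30:y+30,x-30:x+30]=1
            q=np.argwhere(m&s&M);r.append(q.mean(0)[::-1].round(1).tolist())
        print(n,r)
E
```

```text
scene 1.6 expect x 14.8 [[38.9, -91.2, 167.0], [36.7, -3.7, 167.0]]
scene 1.7 expect x 22.8 [[38.4, -91.9, 166.3], [36.2, -4.3, 166.3]]
scene 1.85 expect x 34.5 [[36.3, -94.5, 163.9], [34.1, -6.6, 163.9]]
top 1.6 expect x 14.8 [[35.0, -8.8, 167.0], [32.6, -96.9, 167.0]]
top 1.7 expect x 22.8 [[35.1, -8.9, 166.3], [32.7, -97.1, 166.3]]
top 1.85 expect x 34.5 [[35.7, -9.4, 163.9], [33.2, -98.0, 163.9]]
top [[294.9, 304.4], [366.9, 142.1], [215.1, 218.4]]
top [[294.9, 304.4], [366.9, 142.1], [215.0, 218.5]]
scene [[323.7, 164.6], [157.2, 206.7], [331.3, 226.5]]
scene [[323.9, 164.4], [157.2, 206.7], [331.2, 226.5]]
```

Both views put the edge at x≈34–35 mm, which matches 1.85 rad. The bystanders are unmoved, so I'm handing in.

```bash
python3 -c "
from workcell import ctrl
print(ctrl.observe()['qd'].round(3)); print(ctrl.finish_job())"
```

```text
[ 0.02   0.047 -0.007  0.003 -0.01   0.006]
the job is handed in; nothing more can be done
None
```

Cover 3 was the unlocked one. It now stands fully open against its stop, and I handed the job in after about 11 s of the 64 s allowed; no verdict is reported.

- **Search:** covers 1 and 2 are locked. Each gave about 0.5 mm under roughly 17 N, well below the 80 N limit. Cover 3 sank almost freely. I did not press cover 4, because cover 3 had already been found.
- **Opening:** I pressed the back of cover 3 about 40 mm into the bay, and it held its tilt when I let go. I then pushed the front edge over from the robot side until the force rose to about 10 N with almost no further movement, which I took as the stop. I backed off clear of everything.
- **Last checks:** after I backed off, both cameras placed the open edge 33–36 mm behind the duct's centre; 34.5 mm is expected at 1.85 rad. The pots and slide box moved 0.2 pixels at most in either view. Covers 1, 2 and 4 looked shut in the pictures. The force reading was near zero with the gripper clear.
- **Disagreement:** no check failed. The only oddity was that the force while rocking cover 3 read mostly 0–3 N, below the stated 2–6 N. The pictures show plainly that the cover moved.

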